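# Sort full from empty paste pots and make the carrier ready to carry

## Robot

A 6-joint arm with a two-finger parallel gripper is mounted at the origin on the work surface. World frame = base frame: x ahead of the robot, y to its left, z up, the work surface at z = 0. Lengths are in m, angles in rad, forces in N, time in s.
With the tool pointing down it reaches from about 0.35 to 0.725 m from the base axis. Payload 4.3 kg.
Tool frame: the origin (TCP) lies at the very end of the fingers, on their centre line; the grasp point (between the pads) lies 19 mm behind it; y points along the fingers, z is the direction in which the jaws open and shut, and the axes are right-handed (so a half turn about y gives the same grasp; the last joint's range is limited). The gripper opens to 85 mm and grips with 20 to 120 N. Pads are 22 mm wide; open, the fingers measure 114 mm over their backs; the gripper's body (76 mm by 85 mm) begins 54 mm behind the grasp point. The pads swing forward as they close: fully open they stand 13 mm farther back than shut.
Start: joints at [-1.449, 0.377, 0.081, 1.274, 0, 1.46], TCP at [0.132, -0.56, 0.194] pointing down, gripper open.
Joint ranges: [-2.72, 2.72], [-0.84, 1.66], [-1.02, 1.22], [-1.77, 2.12], [-1.37, 1.28], [-3.14, 3.14]. Speed limits (rad/s): [2.57, 2.57, 3.14, 3.14, 3.14, 3.14].

## Interface

Orientations are given as [roll, pitch, yaw] about the fixed x, y, z axes, in that order (R = Rz(yaw) Ry(pitch) Rx(roll)).
In Python, from bench import manip gives the robot as it stands.
- The arm moves only by the tool step_arm, never from a script. Its argument "targets" is a list of rows, each a list of 3 entries, a list of its own where there are three numbers: the shift along the world's x, y, z in cm, then the turn, a rotation vector about the world's x, y, z in degrees, then the opening, from 0 (shut) to 1 (fully open). In form: [[[x, y, z], [wx, wy, wz], grip], ...]. A call has 1 to 20 rows; each row shifts and turns the commanded pose from where the row before left it; what a row does not reach is not made up. A row lasts 1/12 s, in which the tool goes at most 41.7 mm and 7.16 degrees, less where a joint would pass 70% of its speed; a pose out of reach is approached as far as the arm can. A call is refused whole if a number of a shift passes 4.17 or a number of a turn 7.16, either way. A call with a gripper value outside its range is refused whole. The fingers move at their own pace and stop on an object; "force" is the grip in N (left out, the last holds). Time passes only in rows, so rows that do not move let the fingers close. It gives the time, the measured TCP pose, the force and the opening at its end, in the units of the state.
- manip.get_state(): the state, without advancing time (a new reading comes with each control period).
- manip.camera(name): name is "scene" or "top"; returns a dict with "img" (400x640x3 uint8, red, green, blue), "fx", "fy", "cx", "cy" (pixels), "extrinsics" (4x4, takes a point from world to camera coordinates). Camera axes: x right, y down, z forward; pixel columns grow to the right and rows downward; lengths in m; the calibration is good to about 2 mm. A picture is of the moment at which its call begins. There is no depth.
- manip.job_done(): hands the job in, once; it reports no verdict.
The state is a dict: "t": time; "joint_pos": joint angles; "joint_vel": joint speeds; "tau": joint torques, N m; "eef_pos": TCP position; "ee_rot": TCP orientation; "force": force on the tool from outside, world axes, zero at the start; "ft_torque": the same for the moment, N m; "opening": opening from 0.0 (shut) to 1.0 (fully open).
Only numpy, scipy, OpenCV 4.12 (cv2) and the standard library are available. Lean on these libraries where they do the work, as an engineer would, in place of code of your own. Each camera call takes 0.05 s, during which the arm holds its last target. There are 200 camera calls.

## Task

The pots of pipe-jointing paste all look alike, but some are full and some are empty: lift each one to feel its weight, stand every full pot upright on the floor of the blue carrier so that nothing sticks up above its rim, and stand every empty pot upright in the low grey tray. Only when all the pots are sorted, swing the carrier's yellow handle up, past upright, until it is fully home against its stop. Leave everything else where it is.

Things in the scene. Friction and masses are not known exactly. Their poses are not given: they have to be found in the camera images.
- pot_a: one of seven look-alike pots, 5 to 7 present (the rest None): white, green band, 60 mm diameter, 46 mm tall; black cap 62 mm diameter from 46 to 52 mm; upright black round knob 24 mm diameter from 52 to 76 mm (the top), gripped from above. Origin: centre of the underside, z up. Full: 250 to 350 g, empty: 38 to 52 g; looks do not tell. At least two are full, at least one empty
- pot_b: another of the look-alike pots, same size and same two possible weights as pot_a; may be absent (None)
- pot_c: another of the look-alike pots, same size and same two possible weights as pot_a; may be absent (None)
- pot_d: another of the look-alike pots, same size and same two possible weights as pot_a; may be absent (None)
- pot_e: another of the look-alike pots, same size and same two possible weights as pot_a; may be absent (None)
- pot_f: another of the look-alike pots, same size and same two possible weights as pot_a; may be absent (None)
- pot_g: another of the look-alike pots, same size and same two possible weights as pot_a; may be absent (None)
- carrier: blue open-topped carrier for the full pots, fixed: outside 290 mm (its x) by 94 mm (its y), walls 5 mm, inside 280 x 84 mm, inner floor 6 mm and rim 90 mm above the platform. It takes four pots in a row along its x, no dividers; pots standing in it end 8 mm below the rim. Origin: centre of the underside, z up. Its handle folds down on its -y side
- handle (a joint): angle (rad) of the carrier's yellow handle about its hinge: 0 = folded down level to the carrier's -y side, 1.571 = straight up, 1.70 = fully home against its end stop just past upright; starts between 0 and 0.35. The hinge is stiff (0.15 N m), so the handle stays where it is left
- handle_bar (a point): middle of the handle's round cross bar (14 mm in diameter, 316 mm long, along the carrier's x, black rubber grip in the middle), 110 mm from the hinge line. From the hinge it lies at -110 mm x cos(angle) along the carrier's y and +110 mm x sin(angle) in height
- carrier_hinge (a point): middle of the handle's hinge line, which runs along the carrier's x, 75 mm above the carrier's underside; axes as the carrier's
- tray: low grey open tray for the empty pots, fixed to the platform: outside 260 mm along its x, 110 mm along its y, rim 30 mm above the platform, walls and floor 5 mm, inside 250 x 100 mm. Origin: centre of the underside; z up
- roller: orange-handled paint roller frame lying on the robot's left, about 260 x 180 mm, 28 mm high; origin under the middle of its handle. Leave alone
- stick_jar: glass jar 72 mm in diameter, 100 mm tall, with wooden stir sticks up to 190 mm high; origin: centre of the underside. Leave alone
- hammer: black plastic hammer, about 260 mm long, lying behind the pots. Leave alone
- elbow: white plastic pipe elbow lying among the pots, legs 45 mm long along its +x and +y, 40 mm high; origin under its corner. Leave alone
- valve: brass ball valve with a red lever lying among the pots, 60 mm long, 49 mm high; origin: centre of the underside. Leave alone
- tape: white roll of thread tape lying flat, 56 mm in diameter, 14 mm high; origin: centre of the underside. Leave alone
Not all that is in view belongs to the job. What is shaped like the pot_g but purple is not meant.

How it is judged:
By the outcome, as a careful person would: the job done as asked, in the order asked, and still so for the second after the job is handed in, with the robot touching nothing.
Of pot_a, pot_b, pot_c, pot_d, pot_e, pot_f, pot_g only 5 to 7 are there at a start; the rules pass over those that are not, and their reading is None.
At some moment in a run one of pot_a, pot_b, pot_c, pot_d, pot_e, pot_f, pot_g may be knocked a few centimetres aside while the robot is not near it.
It also fails if it takes over 192 s, if anything falls off the work surface, if the arm or the gripper's body presses on something with over 40 N, if the wrist force passes 120 N, or if a joint passes its speed limit or range.

## Working session

There is one attempt and no reset: what is moved stays moved. The work goes in short steps, Python scripts to look and compute and a tool call to move; the robot and the scene stay as the last step left them, time stands still between calls to the robot, and variables do not carry over. Pictures are saved under pics/ and viewed, about 12 in all and at most 16, crops included, and the job is handed in when it is done.

Besides the shell and the picture viewer there is one more tool, called after "Request:" as name(argument=value, ...), one argument or row to a line, values as JSON. step_arm: Moves the arm, as the interface text tells. Its arguments: {"type":"object","properties":{"targets":{"type":"array"},"force":{"type":"number"}},"required":["targets"]}

```bash
mkdir -p pics; cat > h.py <<'E'
import numpy as np, cv2
from bench import manip
def snap(n,f):
    c=manip.camera(n); cv2.imwrite(f,c["img"][:,:,::-1]); return c
def world(c,u,v,z):
    E=np.array(c["extrinsics"]); R=E[:3,:3]; o=-R.T@E[:3,3]
    d=R.T@np.array([(u-c["cx"])/c["fx"],(v-c["cy"])/c["fy"],1]); return o+d*(z-o[2])/d[2]
def pix(c,p):
    E=np.array(c["extrinsics"]); q=E[:3,:3]@np.array(p)+E[:3,3]; return c["fx"]*q[0]/q[2]+c["cx"],c["fy"]*q[1]/q[2]+c["cy"]
E
python3 - <<'E'
from h import *
for n in("top","scene"):
    c=snap(n,f"pics/{n}0.png"); E=np.array(c["extrinsics"]); print(n,c["fx"],c["cx"],c["cy"],-E[:3,:3].T@E[:3,3],E.round(3).tolist())
s=manip.get_state(); print(s)
E
```

```text
top 400.1489921405758 317.94565280029656 196.6525841495573 [0.3618412  0.08903647 1.15884896] [[0.019, -0.999, 0.027, 0.051], [-0.981, -0.024, -0.192, 0.58], [0.193, -0.023, -0.981, 1.069], [0.0, 0.0, 0.0, 1.0]]
scene 500.2958252299387 317.1866560579748 205.23042036757116 [1.1712317  1.02940984 0.93747227] [[-0.854, 0.521, 0.002, 0.462], [0.309, 0.51, -0.803, -0.134], [-0.419, -0.685, -0.596, 1.755], [0.0, 0.0, 0.0, 1.0]]
{'t': 0.1, 'joint_pos': array([-1.44927076e+00,  3.78004326e-01,  7.97546006e-02,  1.27440524e+00,
       -2.12872005e-05,  1.46050889e+00]), 'joint_vel': array([-0.0010582 , -0.00337495,  0.00171125, -0.00020609,  0.00018928,
       -0.000833  ]), 'tau': array([ 9.46025029e-04, -4.64693105e+01,  2.70582533e+01,  1.20503679e-02,
       -1.80107891e-04,  6.92441411e-07]), 'eef_pos': array([ 0.13202649, -0.5589545 ,  0.19284431]), 'ee_rot': array([-1.57264602e+00,  1.83411219e-04, -2.90977980e+00]), 'force': array([-0.51521743, -0.17123691,  0.14045396]), 'ft_torque': array([-0.01924193,  0.02762971, -0.01389231]), 'opening': 1.005343758721585}
```

View pics/top0.png

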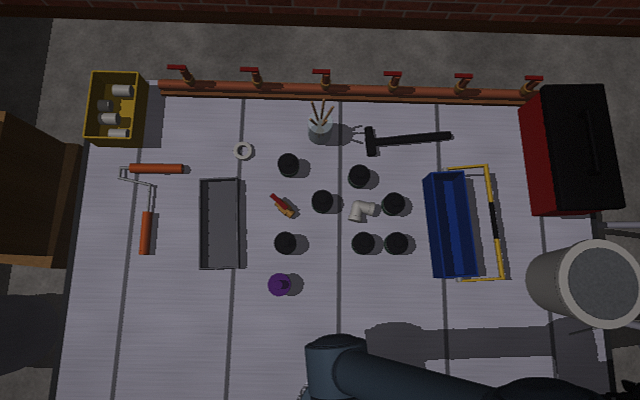

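View pics/scene0.png

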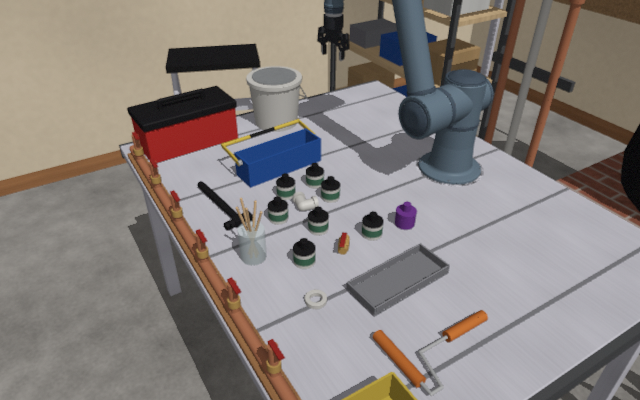

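Top view: seven black-capped pots near (288,165), (359,176), (322,202), (393,204), (285,243), (363,243), (396,243). The purple decoy is at (280,285), the tray around (221,223) and the carrier around (450,225), with the handle on its right. I'll enlarge the picture to read these off more closely.

```bash
python3 - <<'E'
import cv2
i=cv2.imread("pics/top0.png")
cv2.imwrite("pics/c1.png",cv2.resize(i[145:305,260:420],None,fx=3.75,fy=3.75,interpolation=cv2.INTER_CUBIC))
cv2.imwrite("pics/c2.png",cv2.resize(cv2.hconcat([i[150:300,190:260],i[150:300,410:520]]),None,fx=4,fy=4,interpolation=cv2.INTER_CUBIC))
E
```

```text
(no output)
```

View pics/c1.png

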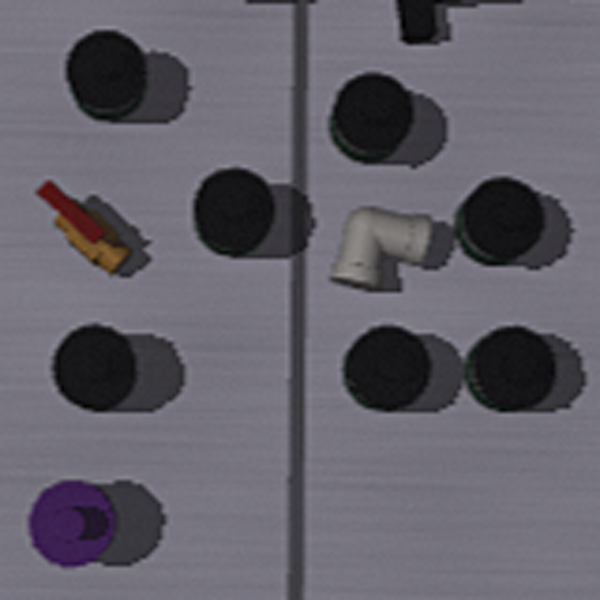

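View pics/c2.png

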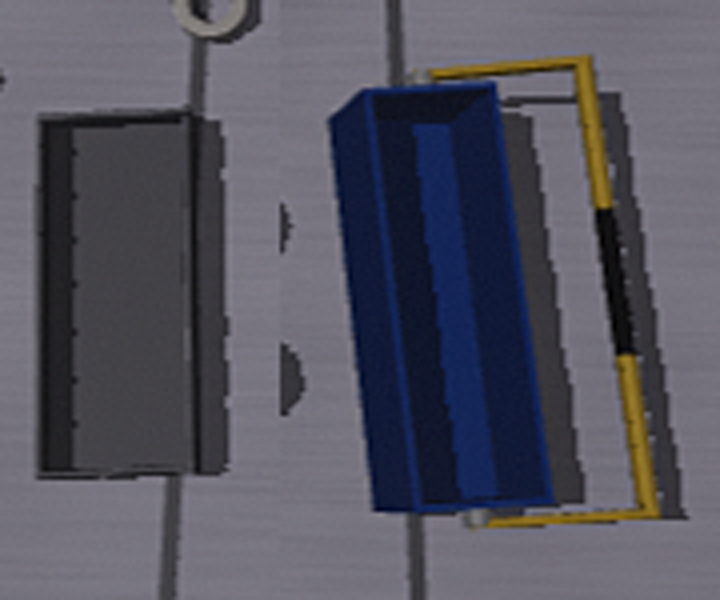

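```bash
cat >> h.py <<'E'
def pots(c,thr=42):
    im=c["img"].max(2).astype(np.uint8); m=(im<thr).astype(np.uint8)
    n,l,s,ce=cv2.connectedComponentsWithStats(m); out=[]
    for k in range(1,n):
        x,y,w,h,a=s[k]
        if 250<a<650 and 18<w<30 and 18<h<30:
            r=(w/2); p=world(c,x+w/2-.5,y+r-.5,0.052); out.append((x,y,w,h,a,p[:2].round(4)))
    return out
E
python3 - <<'E'
from h import *
c=manip.camera("top")
for t in(32,42):
  print(t); [print(p) for p in pots(c,t)]
def q(pts,u0,z): return np.array([world(c,u0+x/4,150+y/4,z)[:2] for x,y in pts])
C=q([(372,88),(495,84),(553,503),(418,510)],410-70,.09)
T=q([(40,115),(193,113),(195,472),(40,477)],190,.03)
for n,P in(("car",C),("tray",T)):
    print(n,P.round(4).tolist(),P.mean(0).round(4),[np.linalg.norm(P[i]-P[(i+1)%4]).round(4) for i in range(4)])
    d=(P[0]+P[1]-P[2]-P[3])/2; print("long axis deg",np.degrees(np.arctan2(d[1],d[0])))
for z in(.075,.08,.09,.1,.11): print(z,q([(585,62),(616,282),(652,512)],340,z).round(4).tolist())
E
```

```text
32
(np.int32(278), np.int32(154), np.int32(21), np.int32(23), np.int32(366), array([0.6727, 0.1509]))
(np.int32(349), np.int32(165), np.int32(21), np.int32(23), np.int32(359), array([ 0.6455, -0.0527]))
(np.int32(312), np.int32(190), np.int32(21), np.int32(23), np.int32(370), array([0.5703, 0.0518]))
(np.int32(383), np.int32(193), np.int32(22), np.int32(23), np.int32(369), array([ 0.5651, -0.1504]))
(np.int32(275), np.int32(232), np.int32(21), np.int32(23), np.int32(372), array([0.4503, 0.1517]))
(np.int32(352), np.int32(232), np.int32(23), np.int32(23), np.int32(378), array([ 0.452 , -0.0636]))
(np.int32(386), np.int32(233), np.int32(22), np.int32(22), np.int32(384), array([ 0.4526, -0.1567]))
42
(np.int32(278), np.int32(154), np.int32(21), np.int32(24), np.int32(392), array([0.6727, 0.1509]))
(np.int32(349), np.int32(165), np.int32(21), np.int32(24), np.int32(388), array([ 0.6455, -0.0527]))
(np.int32(312), np.int32(190), np.int32(21), np.int32(24), np.int32(382), array([0.5703, 0.0518]))
(np.int32(381), np.int32(193), np.int32(24), np.int32(23), np.int32(393), array([ 0.5621, -0.1
[... 337 characters left out ...]
47, -0.3406], [0.3688, -0.3644], [0.3626, -0.274]] [ 0.509  -0.3083] [np.float64(0.0866), np.float64(0.2869), np.float64(0.0906), np.float64(0.2877)]
long axis deg 4.374234356091637
tray [[0.6283, 0.4034], [0.6326, 0.294], [0.3778, 0.2781], [0.3723, 0.3841]] [0.5028 0.3399] [np.float64(0.1095), np.float64(0.2553), np.float64(0.1062), np.float64(0.2567)]
long axis deg 3.933015676977402
0.075 [[0.6766, -0.4119], [0.5197, -0.4236], [0.3643, -0.4377]]
0.08 [[0.6752, -0.4096], [0.5189, -0.4213], [0.3642, -0.4353]]
0.09 [[0.6723, -0.405], [0.5175, -0.4165], [0.3642, -0.4304]]
0.1 [[0.6694, -0.4004], [0.516, -0.4118], [0.3642, -0.4255]]
0.11 [[0.6665, -0.3957], [0.5146, -0.4071], [0.3642, -0.4207]]
```

Request:
step_arm(
  targets=[
    [[1.34,1.68,0],[0,0,7.13],0.55],
    [[1.34,1.68,0],[0,0,7.13],0.55],
    [[1.34,1.68,0],[0,0,7.13],0.55],
    [[1.34,1.68,0],[0,0,7.13],0.55],
    [[1.34,1.68,0],[0,0,7.13],0.55],
    [[1.34,1.68,0],[0,0,7.13],0.55],
    [[1.34,1.68,0],[0,0,7.13],0.55],
    [[1.34,1.68,0],[0,0,7.13],0.55],
    [[1.34,1.68,0],[0,0,7.13],0.55],
    [[1.34,1.68,0],[0,0,7.13],0.55],
    [[1.34,1.68,0],[0,0,7.13],0.55],
    [[1.34,1.68,0],[0,0,7.13],0.55],
    [[1.34,1.68,0],[0,0,7.13],0.55],
    [[1.34,1.68,0],[0,0,7.13],0.55],
    [[1.34,1.68,0],[0,0,7.13],0.55],
    [[1.34,1.68,0],[0,0,7.13],0.55],
    [[1.34,1.68,0],[0,0,7.13],0.55],
    [[1.34,1.68,0],[0,0,7.13],0.55],
    [[1.34,1.68,0],[0,0,7.13],0.55],
    [[1.34,1.68,0],[0,0,7.13],0.55],
  ],
  force=30,
)

```text
t: 1.82
eef_pos: [0.4004, -0.2226, 0.1935]
ee_rot: [-1.571, 0.001, -0.415]
force: [0.5, 0.1, 0.5]
opening: 0.548
```

Request:
step_arm(
  targets=[
    [[1.34,1.68,0],[0,0,7.13],0.55],
    [[1.34,1.68,0],[0,0,7.13],0.55],
    [[1.34,1.68,0],[0,0,7.13],0.55],
    [[1.34,1.68,0],[0,0,7.13],0.55],
    [[0,0,0],[0,0,0],0.55],
    [[0,0,0],[0,0,0],0.55],
  ],
)

```text
t: 2.32
eef_pos: [0.4538, -0.1558, 0.1934]
ee_rot: [-1.571, 0.001, 0.077]
force: [-0.4, -0.5, -0.6]
opening: 0.555
```

Request:
step_arm(
  targets=[
    [[0,0,-3.5],[0,0,0],0.55],
    [[0,0,-3.5],[0,0,0],0.55],
    [[0,0,-3.5],[0,0,0],0.55],
    [[0,0,-3.2],[0,0,0],0.55],
    [[0,0,0],[0,0,0],0.55],
    [[0,0,0],[0,0,0],0],
    [[0,0,0],[0,0,0],0],
    [[0,0,0],[0,0,0],0],
    [[0,0,0],[0,0,0],0],
    [[0,0,0],[0,0,0],0],
    [[0,0,0],[0,0,0],0],
  ],
)

```text
t: 3.23
eef_pos: [0.4547, -0.157, 0.0579]
ee_rot: [-1.572, -0.002, 0.077]
force: [0.3, 1.0, 0.5]
opening: 0.003
```

Request:
step_arm(
  targets=[
    [[0,0,2],[0,0,0],0],
    [[0,0,3.9],[0,0,0],0],
    [[0,0,3.9],[0,0,0],0],
    [[0,0,3.9],[0,0,0],0],
    [[0,0,0],[0,0,0],0],
    [[0,0,0],[0,0,0],0],
    [[0,0,0],[0,0,0],0],
  ],
)

```text
t: 3.82
eef_pos: [0.4538, -0.1565, 0.1938]
ee_rot: [-1.571, -0.001, 0.077]
force: [-0.8, -0.2, -0.7]
opening: 0.002
```

```bash
cat > look.py <<'E'
from h import *
import sys
f=[manip.get_state()["force"][2]]
c=manip.camera("top"); f.append(manip.get_state()["force"][2])
s=manip.get_state(); print("fz",np.round(f,2),"t",round(s["t"],2),s["eef_pos"].round(4))
for p in pots(c): print(p[0]+p[2]/2,p[1]+p[3]/2,p[5])
if len(sys.argv)>1: cv2.imwrite(sys.argv[1],c["img"][:,:,::-1])
E
python3 look.py pics/l1.png
```

```text
fz [-0.7  -0.59] t 3.87 [ 0.453  -0.1561  0.1929]
288.5 165.5 [0.6727 0.1509]
359.5 176.5 [ 0.6455 -0.0527]
322.5 202.0 [0.5703 0.0518]
394.0 204.5 [ 0.5651 -0.1504]
285.5 243.5 [0.4503 0.1517]
363.5 243.5 [ 0.452  -0.0636]
```

View pics/l1.png

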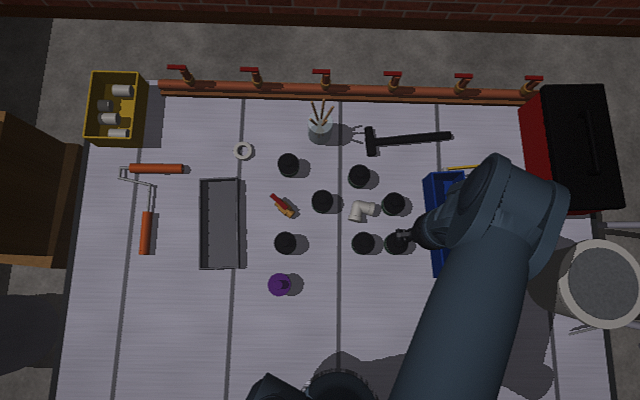

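The gripper shut completely at (403,236), so the grasp missed. The pot still shows at about (396,243). I'll project the TCP into both cameras to find the offset.

```bash
python3 - <<'E'
from h import *
o=[]
for n in("top","scene"):
    c=manip.camera(n); p=manip.get_state()["eef_pos"]; i=c["img"][:,:,::-1].copy()
    pts=[pix(c,p),pix(c,[.4535,-.156,.076]),pix(c,[.4535,-.156,0])]
    u,v=[int(a) for a in pts[1]]; x0,y0=u-40,v-50
    k=cv2.resize(i[y0:y0+80,x0:x0+80],None,fx=5,fy=5,interpolation=cv2.INTER_CUBIC)
    for q,col in zip(pts,((0,0,255),(0,255,255),(255,0,255))): cv2.circle(k,(int((q[0]-x0+.5)*5),int((q[1]-y0+.5)*5)),3,col,-1)
    o.append(k); print(n,pts)
cv2.imwrite("pics/m1.png",cv2.hconcat(o))
E
```

```text
top [(np.float64(408.8406673031101), np.float64(238.97435374717725)), (np.float64(398.16035727201654), np.float64(242.47273044281155)), (np.float64(392.30235771437583), np.float64(244.57460890466473))]
scene [(np.float64(315.4667594511157), np.float64(131.92380356406306)), (np.float64(315.17261968140434), np.float64(163.7882917216329)), (np.float64(315.1782619927549), np.float64(183.17395000484964))]
```

View pics/m1.png

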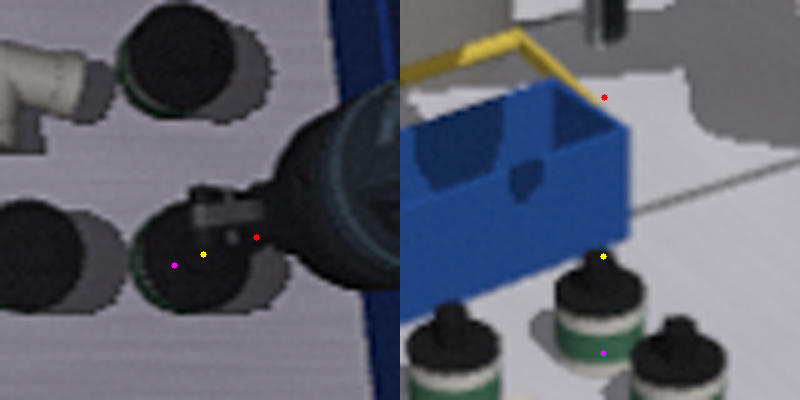

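```bash
python3 - <<'E'
from h import *
o=[]
for n,(x0,y0) in(("scene",(270,60)),("top",(380,190))):
    c=manip.camera(n); p=manip.get_state()["eef_pos"]; i=c["img"][:,:,::-1].copy()
    k=cv2.resize(i[y0:y0+100,x0:x0+70],None,fx=5.7,fy=5.7,interpolation=cv2.INTER_CUBIC)
    k=cv2.convertScaleAbs(k,alpha=1.8,beta=15)
    for dz,col in((0,(0,0,255)),(.019,(0,255,255)),(.05,(255,0,255)),(.1,(0,255,0))):
        q=pix(c,p+[0,0,dz]); cv2.circle(k,(int((q[0]-x0+.5)*5.7),int((q[1]-y0+.5)*5.7)),3,col,-1)
    o.append(k)
s=manip.get_state();print(s["joint_pos"],s["ee_rot"],s["opening"])
cv2.imwrite("pics/m2.png",cv2.hconcat(o))
E
```

```text
[-4.64407115e-01  1.85838446e-01 -1.82507759e-01  1.20541210e+00
  7.04364366e-05 -5.41235664e-01] [-1.56920996  0.00250234  0.07683043] -0.0007555597372505294
```

View pics/m2.png

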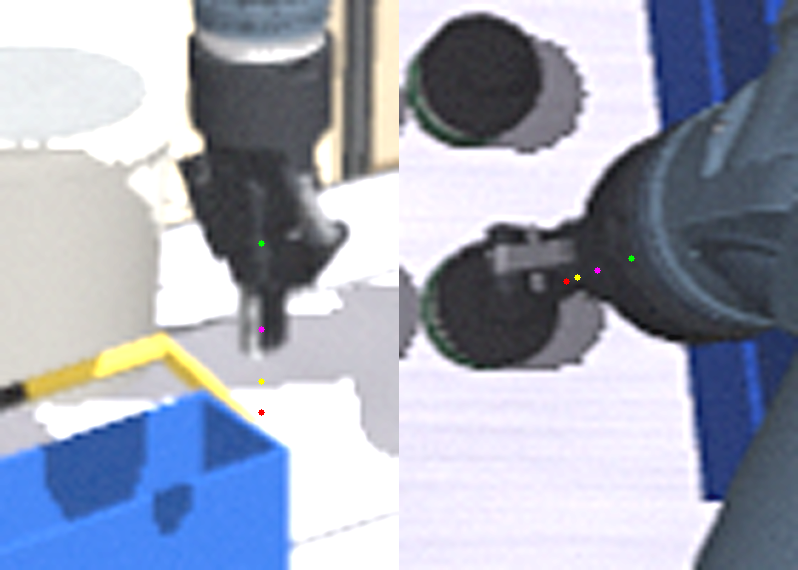

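The scene view puts the shut fingertips about 37 mm higher than the reported TCP, with xy in agreement. That fits the missed grasp, so I'll go lower in stages and watch the force.

Request:
step_arm(
  targets=[
    [[0,0,-3.5],[0,0,0],0.55],
    [[0,0,-3.5],[0,0,0],0.55],
    [[0,0,-3.5],[0,0,0],0.55],
    [[0,0,-3.0],[0,0,0],0.55],
    [[0,0,-1],[0,0,0],0.55],
    [[0,0,-1],[0,0,0],0.55],
    [[0,0,-1],[0,0,0],0.55],
    [[0,0,0],[0,0,0],0.55],
  ],
)

```text
t: 4.73
eef_pos: [0.4512, -0.1553, 0.0261]
ee_rot: [-1.568, 0.005, 0.077]
force: [-0.3, 0.5, 1.0]
opening: 0.549
```

Request:
step_arm(
  targets=[
    [[0,0,0],[0,0,0],0],
    [[0,0,0],[0,0,0],0],
    [[0,0,0],[0,0,0],0],
    [[0,0,0],[0,0,0],0],
    [[0,0,0],[0,0,0],0],
    [[0,0,0],[0,0,0],0],
  ],
)

```text
t: 5.23
eef_pos: [0.454, -0.1566, 0.0291]
ee_rot: [-1.571, -0.001, 0.077]
force: [-0.5, -0.5, -0.8]
opening: 0.262
```

Request:
step_arm(
  targets=[
    [[0,0,2],[0,0,0],0],
    [[0,0,3],[0,0,0],0],
    [[0,0,3.5],[0,0,0],0],
    [[0,0,4],[0,0,0],0],
    [[0,0,4],[0,0,0],0],
    [[0,0,0],[0,0,0],0],
    [[0,0,0],[0,0,0],0],
    [[0,0,0],[0,0,0],0],
  ],
)

```text
t: 5.9
eef_pos: [0.4536, -0.1564, 0.1935]
ee_rot: [-1.571, -0.0, 0.077]
force: [-0.2, -0.6, -1.5]
opening: 0.257
```

```bash
cat > w.py <<'E'
from h import *
f=[]
for k in range(6): manip.camera("scene"); f.append(manip.get_state()["force"])
s=manip.get_state(); print("F",np.mean(f,0).round(2),"t",round(s["t"],2),s["eef_pos"].round(4),s["opening"].round(3),"tq",s["tau"].round(1)[:4])
c=manip.camera("top")
for p in pots(c): print(p[0]+p[2]/2,p[1]+p[3]/2,p[5])
E
python3 w.py
```

```text
Traceback (most recent call last):
  File "w.py", line 4, in <module>
    s=manip.get_state(); print("F",np.mean(f,0).round(2),"t",round(s["t"],2),s["eef_pos"].round(4),s["opening"].round(3),"tq",s["tau"].round(1)[:4])
                                                                                                   ^^^^^^^^^^^^^^^^^^
AttributeError: 'float' object has no attribute 'round'
```

```bash
sed -i 's/s\["opening"\].round(3)/round(s["opening"],3)/' w.py; python3 w.py
```

```text
F [ 0.04  0.01 -0.59] t 6.5 [ 0.4537 -0.1564  0.1936] 0.259 tq [ -0.  -36.5  26.8   0. ]
288.5 165.5 [0.6727 0.1509]
359.5 177.0 [ 0.6455 -0.0527]
322.5 202.0 [0.5703 0.0518]
393.0 204.5 [ 0.5621 -0.1475]
285.5 243.5 [0.4503 0.1517]
363.5 243.5 [ 0.452  -0.0636]
```

About 0.6 N, so this one is empty and goes to the tray.

Request:
step_arm(
  targets=[
    [[-0.31,3.88,0],[0,0,0],0],
    [[-0.31,3.88,0],[0,0,0],0],
    [[-0.31,3.88,0],[0,0,0],0],
    [[-0.31,3.88,0],[0,0,0],0],
    [[-0.31,3.88,0],[0,0,0],0],
    [[-0.31,3.88,0],[0,0,0],0],
    [[-0.31,3.88,0],[0,0,0],0],
    [[-0.31,3.88,0],[0,0,0],0],
    [[-0.31,3.88,0],[0,0,0],0],
    [[-0.31,3.88,0],[0,0,0],0],
    [[-0.31,3.88,0],[0,0,0],0],
    [[-0.31,3.88,0],[0,0,0],0],
    [[-0.31,3.88,0],[0,0,0],0],
    [[0,0,0],[0,0,0],0],
    [[0,0,-4],[0,0,0],0],
    [[0,0,-4],[0,0,0],0],
    [[0,0,-4],[0,0,0],0],
    [[0,0,0],[0,0,0],0],
  ],
)

```text
t: 8.05
eef_pos: [0.4069, 0.3434, 0.0659]
ee_rot: [-1.578, 0.013, 0.077]
force: [-0.7, -0.5, -1.4]
opening: 0.261
```

```bash
python3 look.py pics/p1.png
```

```text
fz [-1.42  0.57] t 8.1 [0.409  0.3447 0.0698]
288.5 165.5 [0.6727 0.1509]
359.5 176.5 [ 0.6455 -0.0527]
322.5 202.0 [0.5703 0.0518]
394.0 204.5 [ 0.5651 -0.1504]
285.0 243.5 [0.4489 0.1531]
363.5 243.5 [ 0.452  -0.0636]
```

View pics/p1.png

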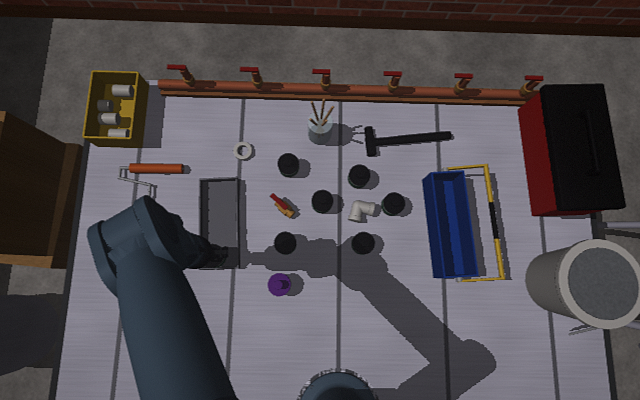

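Request:
step_arm(
  targets=[
    [[0,0,-2.5],[0,0,0],0],
    [[0,0,-1.4],[0,0,0],0],
    [[0,0,0],[0,0,0],0],
    [[0,0,0],[0,0,0],0],
    [[0,0,0],[0,0,0],0.55],
    [[0,0,0],[0,0,0],0.55],
    [[0,0,0],[0,0,0],0.55],
    [[0,0,3.9],[0,0,0],0.55],
    [[0,0,4],[0,0,0],0.55],
    [[0,0,4],[0,0,0],0.55],
    [[0,0,4],[0,0,0],0.55],
    [[0.72,-3.92,0],[0,0,0],0.55],
    [[0.72,-3.92,0],[0,0,0],0.55],
    [[0.72,-3.92,0],[0,0,0],0.55],
    [[0.72,-3.92,0],[0,0,0],0.55],
    [[0.72,-3.92,0],[0,0,0],0.55],
    [[0,0,0],[0,0,0],0.55],
    [[0,0,0],[0,0,0],0.55],
  ],
)

```text
t: 9.6
eef_pos: [0.4501, 0.1503, 0.1947]
ee_rot: [-1.57, -0.001, 0.072]
force: [0.2, 0.4, 0.6]
opening: 0.55
```

Request:
step_arm(
  targets=[
    [[0,0,-4],[0,0,0],0.55],
    [[0,0,-4],[0,0,0],0.55],
    [[0,0,-4],[0,0,0],0.55],
    [[0,0,-2.5],[0,0,0],0.55],
    [[0,0,-2],[0,0,0],0.55],
    [[0,0,0],[0,0,0],0.55],
    [[0,0,0],[0,0,0],0],
    [[0,0,0],[0,0,0],0],
    [[0,0,0],[0,0,0],0],
    [[0,0,0],[0,0,0],0],
    [[0,0,0],[0,0,0],0],
    [[0,0,2.5],[0,0,0],0],
    [[0,0,4],[0,0,0],0],
    [[0,0,4],[0,0,0],0],
    [[0,0,4],[0,0,0],0],
    [[0,0,2],[0,0,0],0],
    [[0,0,0],[0,0,0],0],
    [[0,0,0],[0,0,0],0],
  ],
)

```text
t: 11.1
eef_pos: [0.4504, 0.152, 0.1947]
ee_rot: [-1.571, -0.003, 0.077]
force: [0.1, 0.1, -3.9]
opening: 0.259
```

```bash
sed -i 's/range(6)/range(4)/' w.py; python3 w.py
```

```text
F [ 0.24  0.09 -3.33] t 11.3 [0.4476 0.1515 0.1915] 0.257 tq [ -0.  -37.8  28.3  -0. ]
359.5 176.5 [ 0.6455 -0.0527]
322.5 202.0 [0.5703 0.0518]
394.0 204.5 [ 0.5651 -0.1504]
363.5 243.5 [ 0.452  -0.0636]
```

About 3.3 N, so this one is full and goes to the far slot of the carrier.

Request:
step_arm(
  targets=[
    [[1.33,-3.765,0],[0,0,0],0],
    [[1.33,-3.765,0],[0,0,0],0],
    [[1.33,-3.765,0],[0,0,0],0],
    [[1.33,-3.765,0],[0,0,0],0],
    [[1.33,-3.765,0],[0,0,0],0],
    [[1.33,-3.765,0],[0,0,0],0],
    [[1.33,-3.765,0],[0,0,0],0],
    [[1.33,-3.765,0],[0,0,0],0],
    [[1.33,-3.765,0],[0,0,0],0],
    [[1.33,-3.765,0],[0,0,0],0],
    [[1.33,-3.765,0],[0,0,0],0],
    [[1.33,-3.765,0],[0,0,0],0],
    [[0,0,0],[0,0,0],0],
    [[0,0,0],[0,0,0],0],
    [[0,0,-4],[0,0,0],0],
    [[0,0,-3],[0,0,0],0],
    [[0,0,-3],[0,0,0],0],
    [[0,0,0],[0,0,0],0],
    [[0,0,0],[0,0,0],0],
  ],
)

```text
t: 12.93
eef_pos: [0.6062, -0.297, 0.0914]
ee_rot: [-1.566, 0.006, 0.078]
force: [0.1, 0.3, -2.0]
opening: 0.253
```

```bash
python3 - <<'E'
from h import *
o=[]
for n,(x0,y0) in(("scene",(210,90)),("top",(400,150))):
    c=manip.camera(n); k=c["img"][y0:y0+130,x0:x0+130,::-1]; o.append(cv2.convertScaleAbs(cv2.resize(k,None,fx=3,fy=3,interpolation=cv2.INTER_CUBIC),alpha=1.5,beta=10))
cv2.imwrite("pics/q1.png",cv2.hconcat(o)); s=manip.get_state(); print(s["eef_pos"],s["force"])
E
```

```text
[ 0.61001611 -0.29967914  0.0959298 ] [ 0.20142907 -0.13932318 -3.48894417]
```

View pics/q1.png

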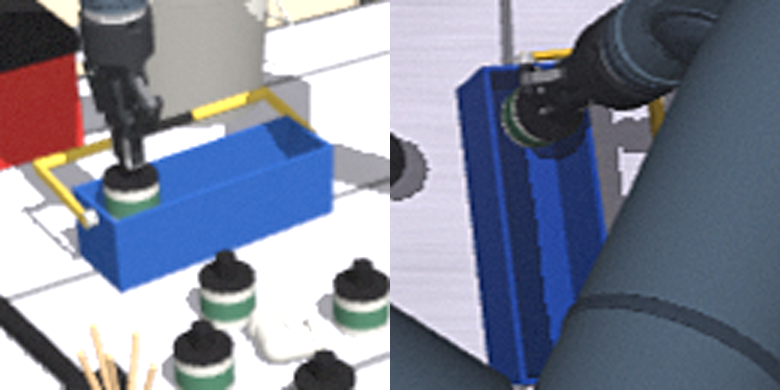

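The pot is inside the carrier walls (about (132,190) in the left half). I'll lower and release it, then pick the next one.

Request:
step_arm(
  targets=[
    [[0,0,-3],[0,0,0],0],
    [[0,0,-2],[0,0,0],0],
    [[0,0,-0.8],[0,0,0],0],
    [[0,0,0],[0,0,0],0],
    [[0,0,0],[0,0,0],0],
    [[0,0,0],[0,0,0],0.45],
    [[0,0,0],[0,0,0],0.45],
    [[0,0,0],[0,0,0],0.45],
    [[0,0,3.8],[0,0,0],0.45],
    [[0,0,4],[0,0,0],0.45],
    [[0,0,4],[0,0,0],0.45],
    [[0,0,4],[0,0,0],0.55],
    [[-1.15,3.76,0],[0,0,0],0.55],
    [[-1.15,3.76,0],[0,0,0],0.55],
    [[-1.15,3.76,0],[0,0,0],0.55],
    [[-1.15,3.76,0],[0,0,0],0.55],
    [[0,0,0],[0,0,0],0.55],
    [[0,0,0],[0,0,0],0.55],
  ],
)

```text
t: 14.53
eef_pos: [0.5626, -0.1475, 0.1948]
ee_rot: [-1.571, -0.001, 0.08]
force: [-0.1, 0.1, -0.2]
opening: 0.547
```

Request:
step_arm(
  targets=[
    [[0,0,-4],[0,0,0],0.55],
    [[0,0,-4],[0,0,0],0.55],
    [[0,0,-4],[0,0,0],0.55],
    [[0,0,-2.5],[0,0,0],0.55],
    [[0,0,-2],[0,0,0],0.55],
    [[0,0,0],[0,0,0],0.55],
    [[0,0,0],[0,0,0],0],
    [[0,0,0],[0,0,0],0],
    [[0,0,0],[0,0,0],0],
    [[0,0,0],[0,0,0],0],
    [[0,0,0],[0,0,0],0],
    [[0,0,2.5],[0,0,0],0],
    [[0,0,4],[0,0,0],0],
    [[0,0,4],[0,0,0],0],
    [[0,0,4],[0,0,0],0],
    [[0,0,2],[0,0,0],0],
    [[0,0,0],[0,0,0],0],
    [[0,0,0],[0,0,0],0],
  ],
)

```text
t: 16.03
eef_pos: [0.564, -0.1497, 0.195]
ee_rot: [-1.572, -0.003, 0.077]
force: [-0.7, 1.2, -4.3]
opening: 0.255
```

```bash
python3 w.py
```

```text
F [ 0.04 -0.36 -3.74] t 16.23 [ 0.5613 -0.1488  0.1911] 0.26 tq [  0.  -49.8  28.7  -0. ]
288.5 165.5 [0.6727 0.1509]
435.0 171.5 [ 0.6734 -0.2711]
359.5 176.5 [ 0.6455 -0.0527]
322.5 202.0 [0.5703 0.0518]
363.5 243.5 [ 0.452  -0.0636]
```

Full again, into slot 2, then the next pot.

Request:
step_arm(
  targets=[
    [[-0.545,-3.89,0],[0,0,0],0],
    [[-0.545,-3.89,0],[0,0,0],0],
    [[-0.545,-3.89,0],[0,0,0],0],
    [[-0.545,-3.89,0],[0,0,0],0],
    [[0,0,0],[0,0,0],0],
    [[0,0,0],[0,0,0],0],
    [[0,0,0],[0,0,0],0],
    [[0,0,-4],[0,0,0],0],
    [[0,0,-3],[0,0,0],0],
    [[0,0,-3],[0,0,0],0],
    [[0,0,-3],[0,0,0],0],
    [[0,0,-2],[0,0,0],0],
    [[0,0,-0.8],[0,0,0],0],
    [[0,0,0],[0,0,0],0],
    [[0,0,0],[0,0,0],0],
  ],
)

```text
t: 17.53
eef_pos: [0.5414, -0.3033, 0.0359]
ee_rot: [-1.57, 0.0, 0.079]
force: [1.0, 0.3, -2.8]
opening: 0.258
```

Request:
step_arm(
  targets=[
    [[0,0,0],[0,0,0],0.45],
    [[0,0,0],[0,0,0],0.45],
    [[0,0,0],[0,0,0],0.45],
    [[0,0,3.8],[0,0,0],0.45],
    [[0,0,4],[0,0,0],0.45],
    [[0,0,4],[0,0,0],0.45],
    [[0,0,4],[0,0,0],0.55],
    [[-1.285,3.445,0],[0,0,0],0.55],
    [[-1.285,3.445,0],[0,0,0],0.55],
    [[-1.285,3.445,0],[0,0,0],0.55],
    [[-1.285,3.445,0],[0,0,0],0.55],
    [[-1.285,3.445,0],[0,0,0],0.55],
    [[-1.285,3.445,0],[0,0,0],0.55],
    [[-1.285,3.445,0],[0,0,0],0.55],
    [[0,0,0],[0,0,0],0.55],
    [[0,0,0],[0,0,0],0.55],
  ],
)

```text
t: 18.87
eef_pos: [0.451, -0.0626, 0.1945]
ee_rot: [-1.571, -0.001, 0.08]
force: [0.3, -0.3, 0.2]
opening: 0.55
```

Request:
step_arm(
  targets=[
    [[0,0,-4],[0,0,0],0.55],
    [[0,0,-4],[0,0,0],0.55],
    [[0,0,-4],[0,0,0],0.55],
    [[0,0,-2.5],[0,0,0],0.55],
    [[0,0,-2],[0,0,0],0.55],
    [[0,0,0],[0,0,0],0.55],
    [[0,0,0],[0,0,0],0],
    [[0,0,0],[0,0,0],0],
    [[0,0,0],[0,0,0],0],
    [[0,0,0],[0,0,0],0],
    [[0,0,0],[0,0,0],0],
    [[0,0,2.5],[0,0,0],0],
    [[0,0,4],[0,0,0],0],
    [[0,0,4],[0,0,0],0],
    [[0,0,4],[0,0,0],0],
    [[0,0,2],[0,0,0],0],
    [[0,0,0],[0,0,0],0],
    [[0,0,0],[0,0,0],0],
  ],
)

```text
t: 20.37
eef_pos: [0.4527, -0.0643, 0.1955]
ee_rot: [-1.572, -0.004, 0.077]
force: [-0.9, 0.7, -0.9]
opening: 0.26
```

```bash
python3 w.py
```

```text
F [-0.14  0.05 -0.51] t 20.57 [ 0.4499 -0.0635  0.192 ] 0.261 tq [  0.  -34.5  27.2  -0. ]
288.5 165.5 [0.6727 0.1509]
359.5 177.0 [ 0.6455 -0.0527]
322.5 202.0 [0.5703 0.0518]
```

Empty, into the tray, then the pot at (0.570,0.052).

Request:
step_arm(
  targets=[
    [[0.23,3.88,0],[0,0,0],0],
    [[0.23,3.88,0],[0,0,0],0],
    [[0.23,3.88,0],[0,0,0],0],
    [[0.23,3.88,0],[0,0,0],0],
    [[0.23,3.88,0],[0,0,0],0],
    [[0.23,3.88,0],[0,0,0],0],
    [[0.23,3.88,0],[0,0,0],0],
    [[0.23,3.88,0],[0,0,0],0],
    [[0.23,3.88,0],[0,0,0],0],
    [[0.23,3.88,0],[0,0,0],0],
    [[0,0,0],[0,0,0],0],
    [[0,0,0],[0,0,0],0],
    [[0,0,-4],[0,0,0],0],
    [[0,0,-4],[0,0,0],0],
    [[0,0,-3],[0,0,0],0],
    [[0,0,-3],[0,0,0],0],
    [[0,0,-1.9],[0,0,0],0],
    [[0,0,0],[0,0,0],0],
    [[0,0,0],[0,0,0],0],
  ],
)

```text
t: 22.2
eef_pos: [0.4728, 0.3227, 0.0334]
ee_rot: [-1.571, 0.003, 0.075]
force: [-0.8, 1.3, -1.7]
opening: 0.259
```

Request:
step_arm(
  targets=[
    [[0,0,0],[0,0,0],0.55],
    [[0,0,0],[0,0,0],0.55],
    [[0,0,0],[0,0,0],0.55],
    [[0,0,3.9],[0,0,0],0.55],
    [[0,0,4],[0,0,0],0.55],
    [[0,0,4],[0,0,0],0.55],
    [[0,0,4],[0,0,0],0.55],
    [[1.19,-3.4,0],[0,0,0],0.55],
    [[1.19,-3.4,0],[0,0,0],0.55],
    [[1.19,-3.4,0],[0,0,0],0.55],
    [[1.19,-3.4,0],[0,0,0],0.55],
    [[1.19,-3.4,0],[0,0,0],0.55],
    [[1.19,-3.4,0],[0,0,0],0.55],
    [[1.19,-3.4,0],[0,0,0],0.55],
    [[1.19,-3.4,0],[0,0,0],0.55],
    [[0,0,0],[0,0,0],0.55],
    [[0,0,0],[0,0,0],0.55],
  ],
)

```text
t: 23.62
eef_pos: [0.57, 0.05, 0.1942]
ee_rot: [-1.571, -0.001, 0.073]
force: [-0.3, 0.2, 0.1]
opening: 0.55
```

Request:
step_arm(
  targets=[
    [[0,0,-4],[0,0,0],0.55],
    [[0,0,-4],[0,0,0],0.55],
    [[0,0,-4],[0,0,0],0.55],
    [[0,0,-2.5],[0,0,0],0.55],
    [[0,0,-2],[0,0,0],0.55],
    [[0,0,0],[0,0,0],0.55],
    [[0,0,0],[0,0,0],0],
    [[0,0,0],[0,0,0],0],
    [[0,0,0],[0,0,0],0],
    [[0,0,0],[0,0,0],0],
    [[0,0,0],[0,0,0],0],
    [[0,0,2.5],[0,0,0],0],
    [[0,0,4],[0,0,0],0],
    [[0,0,4],[0,0,0],0],
    [[0,0,4],[0,0,0],0],
    [[0,0,2],[0,0,0],0],
    [[0,0,0],[0,0,0],0],
    [[0,0,0],[0,0,0],0],
  ],
)

```text
t: 25.12
eef_pos: [0.5705, 0.052, 0.1948]
ee_rot: [-1.571, -0.003, 0.077]
force: [-1.2, 0.4, -3.2]
opening: 0.256
```

```bash
python3 w.py
```

```text
F [ 0.2  -0.09 -4.16] t 25.32 [0.5676 0.0521 0.1911] 0.257 tq [  0.  -48.7  28.7   0. ]
288.5 165.5 [0.6727 0.1509]
```

Request:
step_arm(
  targets=[
    [[-0.962,-3.62,0],[0,0,0],0],
    [[-0.962,-3.62,0],[0,0,0],0],
    [[-0.962,-3.62,0],[0,0,0],0],
    [[-0.962,-3.62,0],[0,0,0],0],
    [[-0.962,-3.62,0],[0,0,0],0],
    [[-0.962,-3.62,0],[0,0,0],0],
    [[-0.962,-3.62,0],[0,0,0],0],
    [[-0.962,-3.62,0],[0,0,0],0],
    [[-0.962,-3.62,0],[0,0,0],0],
    [[-0.962,-3.62,0],[0,0,0],0],
    [[0,0,0],[0,0,0],0],
    [[0,0,0],[0,0,0],0],
    [[0,0,-4],[0,0,0],0],
    [[0,0,-3],[0,0,0],0],
    [[0,0,-3],[0,0,0],0],
    [[0,0,-3],[0,0,0],0],
    [[0,0,-2],[0,0,0],0],
    [[0,0,-0.8],[0,0,0],0],
    [[0,0,0],[0,0,0],0],
    [[0,0,0],[0,0,0],0],
  ],
)

```text
t: 27.03
eef_pos: [0.4733, -0.3081, 0.0355]
ee_rot: [-1.569, 0.0, 0.079]
force: [0.0, -0.1, -3.9]
opening: 0.256
```

Request:
step_arm(
  targets=[
    [[0,0,0],[0,0,0],0.45],
    [[0,0,0],[0,0,0],0.45],
    [[0,0,0],[0,0,0],0.45],
    [[0,0,3.8],[0,0,0],0.45],
    [[0,0,4],[0,0,0],0.45],
    [[0,0,4],[0,0,0],0.45],
    [[0,0,4],[0,0,0],0.55],
    [[0,0,0],[0,0,0],0.55],
  ],
)

```text
t: 27.7
eef_pos: [0.4773, -0.3132, 0.2032]
ee_rot: [-1.581, -0.011, 0.077]
force: [0.7, -0.5, 0.7]
opening: 0.548
```

```bash
python3 look.py pics/r1.png
```

```text
fz [ 0.68 -0.23] t 27.75 [ 0.4765 -0.3126  0.1995]
288.5 166.0 [0.6727 0.1509]
359.5 177.0 [ 0.6455 -0.0527]
452.5 239.5 [ 0.4683 -0.3125]
```

View pics/r1.png

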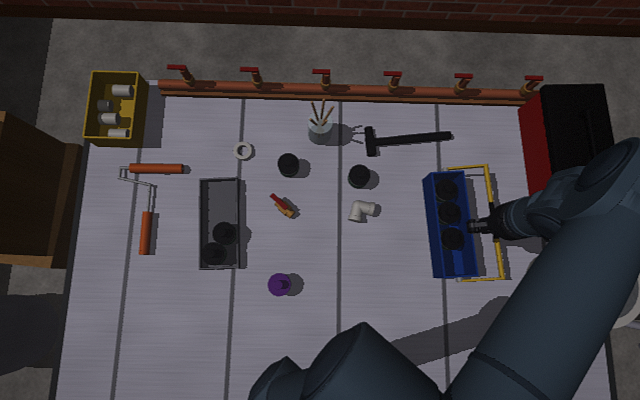

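Three pots stand in the carrier at x≈450, two in the tray at (215,253) and (223,234), and two are left at (288,166) and (359,177). Picking (0.6455,-0.0527).

Request:
step_arm(
  targets=[
    [[2.14,3.22,0],[0,0,0],0.55],
    [[2.14,3.22,0],[0,0,0],0.55],
    [[2.14,3.22,0],[0,0,0],0.55],
    [[2.14,3.22,0],[0,0,0],0.55],
    [[2.14,3.22,0],[0,0,0],0.55],
    [[2.14,3.22,0],[0,0,0],0.55],
    [[2.14,3.22,0],[0,0,0],0.55],
    [[2.14,3.22,0],[0,0,0],0.55],
    [[0,0,0],[0,0,0],0.55],
    [[0,0,0],[0,0,0],0.55],
  ],
)

```text
t: 28.58
eef_pos: [0.6448, -0.0502, 0.192]
ee_rot: [-1.57, 0.002, 0.081]
force: [-0.4, -0.7, -0.5]
opening: 0.55
```

Request:
step_arm(
  targets=[
    [[0,0,-4],[0,0,0],0.55],
    [[0,0,-4],[0,0,0],0.55],
    [[0,0,-4],[0,0,0],0.55],
    [[0,0,-2.5],[0,0,0],0.55],
    [[0,0,-2],[0,0,0],0.55],
    [[0,0,0],[0,0,0],0.55],
    [[0,0,0],[0,0,0],0],
    [[0,0,0],[0,0,0],0],
    [[0,0,0],[0,0,0],0],
    [[0,0,0],[0,0,0],0],
    [[0,0,0],[0,0,0],0],
    [[0,0,2.5],[0,0,0],0],
    [[0,0,4],[0,0,0],0],
    [[0,0,4],[0,0,0],0],
    [[0,0,4],[0,0,0],0],
    [[0,0,2],[0,0,0],0],
    [[0,0,0],[0,0,0],0],
    [[0,0,0],[0,0,0],0],
  ],
)

```text
t: 30.08
eef_pos: [0.6458, -0.0525, 0.1953]
ee_rot: [-1.572, -0.004, 0.077]
force: [-0.1, -0.7, -4.3]
opening: 0.26
```

```bash
python3 w.py
```

```text
F [ 0.13 -0.19 -3.38] t 30.28 [ 0.6428 -0.052   0.1909] 0.26 tq [  0.  -56.5  28.7  -0. ]
294.0 158.5 [0.6954 0.1358]
453.0 239.5 [ 0.467  -0.3139]
```

Full, into slot 4. The last pot seems to have been knocked, so I'll look again afterwards.

Request:
step_arm(
  targets=[
    [[-2.658,-2.918,0],[0,0,0],0],
    [[-2.658,-2.918,0],[0,0,0],0],
    [[-2.658,-2.918,0],[0,0,0],0],
    [[-2.658,-2.918,0],[0,0,0],0],
    [[-2.658,-2.918,0],[0,0,0],0],
    [[-2.658,-2.918,0],[0,0,0],0],
    [[-2.658,-2.918,0],[0,0,0],0],
    [[-2.658,-2.918,0],[0,0,0],0],
    [[-2.658,-2.918,0],[0,0,0],0],
    [[0,0,0],[0,0,0],0],
    [[0,0,0],[0,0,0],0],
    [[0,0,-4],[0,0,0],0],
    [[0,0,-3],[0,0,0],0],
    [[0,0,-3],[0,0,0],0],
    [[0,0,-3],[0,0,0],0],
    [[0,0,-2],[0,0,0],0],
    [[0,0,-0.8],[0,0,0],0],
    [[0,0,0],[0,0,0],0],
    [[0,0,0],[0,0,0],0],
  ],
)

```text
t: 31.92
eef_pos: [0.4056, -0.3136, 0.0354]
ee_rot: [-1.57, 0.0, 0.079]
force: [0.1, -0.2, -2.3]
opening: 0.254
```

Request:
step_arm(
  targets=[
    [[0,0,0],[0,0,0],0.45],
    [[0,0,0],[0,0,0],0.45],
    [[0,0,0],[0,0,0],0.45],
    [[0,0,3.8],[0,0,0],0.45],
    [[0,0,4],[0,0,0],0.45],
    [[0,0,4],[0,0,0],0.45],
    [[0,0,4],[0,0,0],0.55],
    [[0,0,0],[0,0,0],0.55],
  ],
)

```text
t: 32.58
eef_pos: [0.409, -0.3186, 0.2026]
ee_rot: [-1.582, -0.01, 0.077]
force: [0.5, -1.4, 1.0]
opening: 0.55
```

```bash
python3 look.py pics/r2.png; python3 - <<'E'
from h import *
i=cv2.imread("pics/r2.png")[100:220,250:410]
c=snap("scene","pics/s2.png"); j=cv2.imread("pics/s2.png")[180:300,200:360]
cv2.imwrite("pics/r2c.png",cv2.resize(cv2.hconcat([i,j]),None,fx=2.5,fy=2.5,interpolation=cv2.INTER_CUBIC))
E
```

```text
fz [ 0.98 -0.55] t 32.63 [ 0.4082 -0.3178  0.199 ]
293.5 158.5 [0.6969 0.1373]
```

View pics/r2c.png

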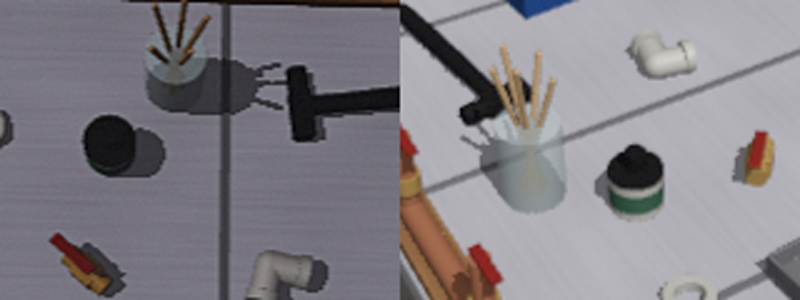

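```bash
python3 - <<'E'
from h import *
c=manip.camera("top"); s=manip.camera("scene")
T=lambda x,y,z:world(c,250+x/2.5,100+y/2.5,z).round(3)
S=lambda x,y,z:world(s,200+(x-400)/2.5,180+y/2.5,z).round(3)
print("jar rim",T(177,55,.1),"base",T(175,90,0),"scene rim",S(533,122,.1),"base",S(533,190,0))
for z in(.12,.15,.17,.19): print(z,"top sticks",T(156,5,z),T(183,2,z),T(208,8,z),T(152,34,z),"scene",[S(*p,z) for p in((508,47),(494,72),(538,52),(553,82),(520,75))])
E
```

```text
jar rim [0.783 0.061 0.1  ] base [0.778 0.059 0.   ] scene rim [0.781 0.069 0.1  ] base [0.786 0.062 0.   ]
0.12 top sticks [0.833 0.085 0.12 ] [0.838 0.055 0.12 ] [0.832 0.028 0.12 ] [0.799 0.089 0.12 ] scene [array([ 0.757, -0.042,  0.12 ]), array([ 0.79 , -0.007,  0.12 ]), array([ 0.733, -0.016,  0.12 ]), array([0.743, 0.042, 0.12 ]), array([0.768, 0.012, 0.12 ])]
0.15 top sticks [0.82  0.086 0.15 ] [0.824 0.056 0.15 ] [0.818 0.029 0.15 ] [0.787 0.089 0.15 ] scene [array([ 0.772, -0.002,  0.15 ]), array([0.804, 0.031, 0.15 ]), array([0.749, 0.022, 0.15 ]), array([0.759, 0.078, 0.15 ]), array([0.783, 0.05 , 0.15 ])]
0.17 top sticks [0.811 0.086 0.17 ] [0.815 0.057 0.17 ] [0.809 0.031 0.17 ] [0.778 0.089 0.17 ] scene [array([0.783, 0.024, 0.17 ]), array([0.813, 0.056, 0.17 ]), array([0.76 , 0.048, 0.17 ]), array([0.769, 0.102, 0.17 ]), array([0.792, 0.074, 0.17 ])]
0.19 top sticks [0.802 0.086 0.19 ] [0.806 0.058 0.19 ] [0.8   0.032 0.19 ] [0.77  0.089 0.19 ] scene [array([0.793, 0.05 , 0.19 ]), array([0.822, 0.081, 0.19 ]), array([0.77 , 0.074, 0.19 ]), array([0.779, 0.127, 0.19 ]), array([0.802, 0.099, 0.19 ])]
```

Jar centre is about (0.782,0.062), its sticks all at x≥0.75, so there's room. Picking the last pot at (0.6955,0.1365).

Request:
step_arm(
  targets=[
    [[2.066,3.227,0],[0,0,0],0.55],
    [[2.066,3.227,0],[0,0,0],0.55],
    [[2.066,3.227,0],[0,0,0],0.55],
    [[2.066,3.227,0],[0,0,0],0.55],
    [[2.066,3.227,0],[0,0,0],0.55],
    [[2.066,3.227,0],[0,0,0],0.55],
    [[2.066,3.227,0],[0,0,0],0.55],
    [[2.066,3.227,0],[0,0,0],0.55],
    [[2.066,3.227,0],[0,0,0],0.55],
    [[2.066,3.227,0],[0,0,0],0.55],
    [[2.066,3.227,0],[0,0,0],0.55],
    [[2.066,3.227,0],[0,0,0],0.55],
    [[2.066,3.227,0],[0,0,0],0.55],
    [[2.066,3.227,0],[0,0,0],0.55],
    [[0,0,0],[0,0,0],0.55],
    [[0,0,0],[0,0,0],0.55],
    [[0,0,0],[0,0,0],0.55],
  ],
)

```text
t: 34.2
eef_pos: [0.6933, 0.1366, 0.1912]
ee_rot: [-1.571, 0.004, 0.077]
force: [-0.2, 0.0, 0.0]
opening: 0.552
```

```bash
python3 look.py
```

```text
fz [0.01 0.69] t 34.25 [0.6934 0.136  0.1923]
```

Request:
step_arm(
  targets=[
    [[0,0,-4],[0,0,0],0.55],
    [[0,0,-4],[0,0,0],0.55],
    [[0,0,-4],[0,0,0],0.55],
    [[0,0,-2.5],[0,0,0],0.55],
    [[0,0,-2],[0,0,0],0.55],
    [[0,0,0],[0,0,0],0.55],
    [[0,0,0],[0,0,0],0],
    [[0,0,0],[0,0,0],0],
    [[0,0,0],[0,0,0],0],
    [[0,0,0],[0,0,0],0],
    [[0,0,0],[0,0,0],0],
    [[0,0,2.5],[0,0,0],0],
    [[0,0,4],[0,0,0],0],
    [[0,0,4],[0,0,0],0],
    [[0,0,4],[0,0,0],0],
    [[0,0,2],[0,0,0],0],
    [[0,0,0],[0,0,0],0],
    [[0,0,0],[0,0,0],0],
  ],
)

```text
t: 35.75
eef_pos: [0.6961, 0.1371, 0.1963]
ee_rot: [-1.571, -0.005, 0.077]
force: [-0.8, 1.0, -2.4]
opening: 0.258
```

```bash
python3 w.py
```

```text
F [ 0.22  0.53 -0.87] t 35.95 [0.6933 0.1368 0.1915] 0.261 tq [  0.  -61.7  27.7   0. ]
```

Request:
step_arm(
  targets=[
    [[-2.036,2.957,0],[0,0,0],0],
    [[-2.036,2.957,0],[0,0,0],0],
    [[-2.036,2.957,0],[0,0,0],0],
    [[-2.036,2.957,0],[0,0,0],0],
    [[-2.036,2.957,0],[0,0,0],0],
    [[-2.036,2.957,0],[0,0,0],0],
    [[-2.036,2.957,0],[0,0,0],0],
    [[0,0,0],[0,0,0],0],
    [[0,0,0],[0,0,0],0],
    [[0,0,0],[0,0,0],0],
  ],
)

```text
t: 36.83
eef_pos: [0.5515, 0.3435, 0.1928]
ee_rot: [-1.572, 0.001, 0.077]
force: [0.6, -0.4, -0.7]
opening: 0.256
```

```bash
python3 w.py
```

```text
F [ 0.49  0.08 -0.54] t 37.03 [0.5527 0.3426 0.1933] 0.259 tq [  0.4 -54.6  27.3   0. ]
```

Empty. I'll place it, then move to the middle for a check.

Request:
step_arm(
  targets=[
    [[0,0,-4],[0,0,0],0],
    [[0,0,-4],[0,0,0],0],
    [[0,0,-3],[0,0,0],0],
    [[0,0,-3],[0,0,0],0],
    [[0,0,-1.9],[0,0,0],0],
    [[0,0,0],[0,0,0],0],
    [[0,0,0],[0,0,0],0],
    [[0,0,0],[0,0,0],0.55],
    [[0,0,0],[0,0,0],0.55],
    [[0,0,0],[0,0,0],0.55],
    [[0,0,3.9],[0,0,0],0.55],
    [[0,0,4],[0,0,0],0.55],
    [[0,0,4],[0,0,0],0.55],
    [[0,0,4],[0,0,0],0.55],
  ],
)

```text
t: 38.25
eef_pos: [0.5518, 0.3437, 0.1963]
ee_rot: [-1.57, -0.001, 0.077]
force: [1.3, -0.2, 0.2]
opening: 0.551
```

Request:
step_arm(
  targets=[
    [[-1,-3.8,0],[0,0,0],0.5],
    [[-1,-3.8,0],[0,0,0],0.5],
    [[-1,-3.8,0],[0,0,0],0.5],
    [[-1,-3.8,0],[0,0,0],0.5],
    [[-1,-3.8,0],[0,0,0],0.5],
    [[-1,-3.8,0],[0,0,0],0.5],
    [[-1,-3.8,0],[0,0,0],0.5],
    [[-1,-3.8,0],[0,0,0],0.5],
    [[-1,-3.8,0],[0,0,0],0.5],
    [[-1,-3.8,0],[0,0,0],0.5],
    [[0,0,0],[0,0,0],0.5],
    [[0,0,0],[0,0,0],0.5],
  ],
)

```text
t: 39.25
eef_pos: [0.452, -0.038, 0.1946]
ee_rot: [-1.571, -0.002, 0.072]
force: [0.2, -0.6, -0.2]
opening: 0.497
```

```bash
python3 - <<'E'
from h import *
c=snap("top","pics/t3.png"); s=snap("scene","pics/s3.png"); print(manip.get_state()["eef_pos"])
f=lambda i,a:cv2.resize(i,a,interpolation=cv2.INTER_CUBIC)
t=cv2.imread("pics/t3.png"); i=cv2.imread("pics/s3.png")
A=f(t[155:290,410:520],(330,405)); B=f(t[165:280,190:250],(211,405)); D=f(i[110:190,210:330],(541,361)[::1])
A=cv2.hconcat([A,B]); cv2.imwrite("pics/chk.png",cv2.convertScaleAbs(cv2.vconcat([A[:, :],D[:190]])  if 0 else A,alpha=1.5,beta=10))
cv2.imwrite("pics/chk2.png",f(i[100:200,210:340],(780,600)))
E
```

```text
[ 0.4524049  -0.03586557  0.19429579]
```

View pics/chk.png

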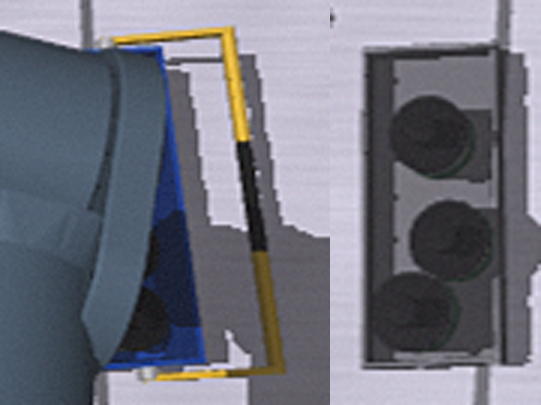

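View pics/chk2.png

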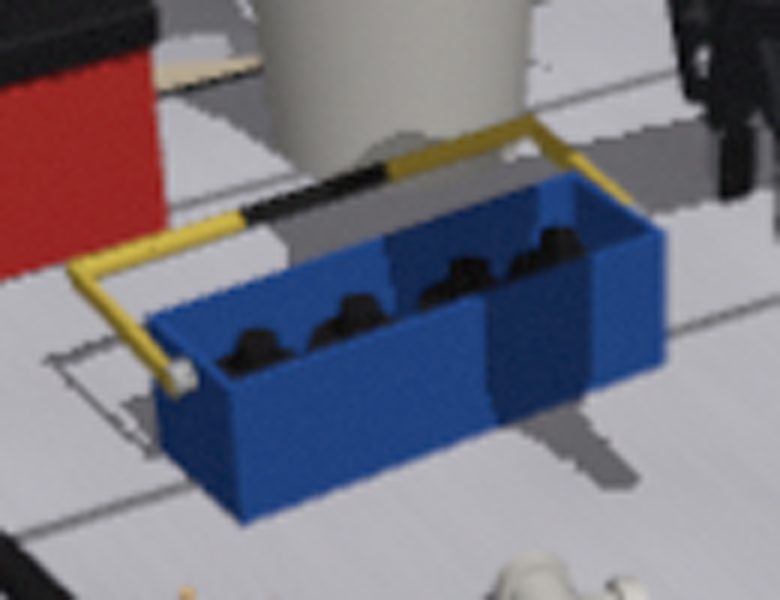

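All four full pots stand below the carrier rim, three empties stand in the tray, and the handle is still folded. I'll triangulate the grip middle and compute the arc.

```bash
python3 - <<'E'
from h import *
from scipy.optimize import least_squares
c=manip.camera("top"); s=manip.camera("scene"); R=np.array
tri=lambda a,b: least_squares(lambda p:np.r_[R(pix(c,p))-a,R(pix(s,p))-b],[.5,-.4,.1])
m=tri(R([410+251.5/3-.3,155+196/3-.3]),R([210+315/6-.4,100+194/6-.4])); print("bar mid",m.x.round(4),"px res",m.fun.round(1))
for a,b in((R([410+245/3,155+142/3]),R([210+243/6,100+216/6])),(R([410+258/3,155+250/3]),R([210+388/6,100+172/6]))):
    print("grip ends",tri(a,b).x.round(4))
yc=R([-np.sin(np.radians(4.4)),np.cos(np.radians(4.4))]); d=m.x[:2]-R([.508,-.3075]); ly=d@yc; lz=m.x[2]-.075
th=np.arctan2(lz,-ly); print("ly",ly,"lz",lz,"r",np.hypot(ly,lz),"th",th)
print("cyl r=110: y gives",np.arccos(min(1,-ly/.11)),"z gives",np.arcsin(lz/.11))
A=np.linspace(th,1.76,15); P=np.c_[-.11*np.cos(A),.11*np.sin(A)]; D=np.diff(P,axis=0)*100
for q,a in zip(D,A[1:]): print(round(a,3),[round(x,2) for x in (q[0]*yc[0],q[0]*yc[1],q[1])])
E
```

```text
bar mid [ 0.5178 -0.4139  0.0921] px res [-0.2  0.2 -0.3 -0.1]
grip ends [ 0.5658 -0.4115  0.0914]
grip ends [ 0.4677 -0.4177  0.0901]
ly -0.10679126567436953 lz 0.017075824157069708 r 0.10814785339976445 th 0.15855685078722312
cyl r=110: y gives 0.24212907103272585 z gives 0.1558650948104327
0.273 [np.float64(-0.02), np.float64(0.27), np.float64(1.23)]
0.387 [np.float64(-0.03), np.float64(0.41), np.float64(1.19)]
0.502 [np.float64(-0.04), np.float64(0.54), np.float64(1.14)]
0.616 [np.float64(-0.05), np.float64(0.66), np.float64(1.07)]
0.731 [np.float64(-0.06), np.float64(0.78), np.float64(0.98)]
0.845 [np.float64(-0.07), np.float64(0.89), np.float64(0.89)]
0.959 [np.float64(-0.08), np.float64(0.98), np.float64(0.78)]
1.074 [np.float64(-0.08), np.float64(1.07), np.float64(0.66)]
1.188 [np.float64(-0.09), np.float64(1.13), np.float64(0.54)]
1.302 [np.float64(-0.09), np.float64(1.19), np.float64(0.4)]
1.417 [np.float64(-0.09), np.float64(1.23), np.float64(0.26)]
1.531 [np.float64(-0.1), np.float64(1.25), np.float64(0.12)]
1.646 [np.float64(-0.1), np.float64(1.25), np.float64(-0.02)]
1.76 [np.float64(-0.1), np.float64(1.24), np.float64(-0.17)]
```

Request:
step_arm(
  targets=[
    [[0.635,-3.78,0],[0,0,0],0.45],
    [[0.635,-3.78,0],[0,0,0],0.45],
    [[0.635,-3.78,0],[0,0,0],0.45],
    [[0.635,-3.78,0],[0,0,0],0.45],
    [[0.635,-3.78,0],[0,0,0],0.45],
    [[0.635,-3.78,0],[0,0,0],0.45],
    [[0.635,-3.78,0],[0,0,0],0.45],
    [[0.635,-3.78,0],[0,0,0],0.45],
    [[0.635,-3.78,0],[0,0,0],0.45],
    [[0.635,-3.78,0],[0,0,0],0.45],
    [[0,0,0],[0,0,0],0.45],
    [[0,0,0],[0,0,0],0.45],
    [[0,0,-4],[0,0,0],0.45],
    [[0,0,-4],[0,0,0],0.45],
    [[0,0,-3],[0,0,0],0.45],
    [[0,0,0],[0,0,0],0.45],
  ],
)

```text
t: 40.78
eef_pos: [0.512, -0.4075, 0.0764]
ee_rot: [-1.56, 0.009, 0.08]
force: [-0.8, 0.4, -0.6]
opening: 0.447
```

Request:
step_arm(
  targets=[
    [[0,0,-2.3],[0,0,0],0.45],
    [[0,0,-2],[0,0,0],0.45],
    [[0,0,0],[0,0,0],0.45],
    [[0,0,0],[0,0,0],0],
    [[0,0,0],[0,0,0],0],
    [[0,0,0],[0,0,0],0],
    [[0,0,0],[0,0,0],0],
    [[0,0,0],[0,0,0],0],
    [[0,0,0],[0,0,0],0],
  ],
  force=25,
)

```text
t: 41.53
eef_pos: [0.5169, -0.414, 0.0418]
ee_rot: [-1.571, -0.003, 0.077]
force: [3.6, 3.3, 0.7]
opening: 0.151
```

Opening 0.151 matches the 14 mm bar. First half of the arc.

Request:
step_arm(
  targets=[
    [[-0.02,0.27,1.23],[0,0,0],0],
    [[-0.03,0.41,1.19],[0,0,0],0],
    [[-0.04,0.54,1.14],[0,0,0],0],
    [[-0.05,0.66,1.07],[0,0,0],0],
    [[0,0,0],[0,0,0],0],
    [[-0.06,0.78,0.98],[0,0,0],0],
    [[-0.07,0.89,0.89],[0,0,0],0],
    [[0,0,0],[0,0,0],0],
    [[0,0,0],[0,0,0],0],
  ],
)

```text
t: 42.28
eef_pos: [0.5145, -0.3838, 0.1088]
ee_rot: [-1.581, -0.003, 0.076]
force: [2.3, -7.9, 6.4]
opening: 0.152
```

Request:
step_arm(
  targets=[
    [[-0.08,0.98,0.78],[0,0,0],0],
    [[-0.08,1.07,0.66],[0,0,0],0],
    [[-0.09,1.13,0.54],[0,0,0],0],
    [[0,0,0],[0,0,0],0],
    [[-0.09,1.19,0.4],[0,0,0],0],
    [[-0.09,1.23,0.26],[0,0,0],0],
    [[0,0,0],[0,0,0],0],
    [[0,0,0],[0,0,0],0],
  ],
)

```text
t: 42.95
eef_pos: [0.5102, -0.3283, 0.1381]
ee_rot: [-1.584, -0.005, 0.075]
force: [-3.8, -5.3, 22.6]
opening: 0.146
```

Upward force is building while the handle is nearly upright. I'll open slightly and push it on with the outer finger, free in height.

Request:
step_arm(
  targets=[
    [[0,0,0],[0,0,0],0.3],
    [[0,0,0],[0,0,0],0.3],
    [[0,0,0],[0,0,0],0.3],
    [[-0.08,1.0,0],[0,0,0],0.3],
    [[-0.08,1.0,0],[0,0,0],0.3],
    [[-0.08,1.0,0],[0,0,0],0.3],
    [[0,0,0],[0,0,0],0.3],
    [[0,0,0],[0,0,0],0.3],
  ],
)

```text
t: 43.62
eef_pos: [0.5057, -0.2909, 0.1318]
ee_rot: [-1.569, 0.001, 0.078]
force: [0.3, -0.4, 0.4]
opening: 0.297
```

```bash
python3 w.py
```

```text
F [ 0.14 -0.08 -0.12] t 43.82 [ 0.506  -0.2925  0.132 ] 0.3 tq [  0.2 -47.8  26.3   0. ]
```

Request:
step_arm(
  targets=[
    [[-0.02,0.25,0],[0,0,0],0.3],
    [[-0.02,0.25,0],[0,0,0],0.3],
    [[0,0,0],[0,0,0],0.3],
    [[0,0,0],[0,0,0],0.3],
  ],
)

```text
t: 44.2
eef_pos: [0.5056, -0.2875, 0.1321]
ee_rot: [-1.571, 0.0, 0.077]
force: [-0.8, 0.2, -0.4]
opening: 0.297
```

Request:
step_arm(
  targets=[
    [[-0.02,0.2,0],[0,0,0],0.3],
    [[-0.02,0.2,0],[0,0,0],0.3],
    [[0,0,0],[0,0,0],0.3],
    [[0,0,0],[0,0,0],0.3],
  ],
)

```text
t: 44.53
eef_pos: [0.5055, -0.2854, 0.1322]
ee_rot: [-1.574, 0.0, 0.076]
force: [0.0, -5.7, -3.0]
opening: 0.298
```

```bash
python3 w.py; python3 - <<'E'
from h import *
c=snap("scene","pics/s4.png"); i=cv2.imread("pics/s4.png"); cv2.imwrite("pics/s4c.png",cv2.resize(i[70:190,200:350],None,fx=5,fy=5,interpolation=cv2.INTER_CUBIC))
E
```

```text
F [ 0.71 -5.58 -2.5 ] t 44.73 [ 0.5054 -0.2853  0.1321] 0.301 tq [  2.4 -48.5  25.5   1.5]
```

View pics/s4c.png

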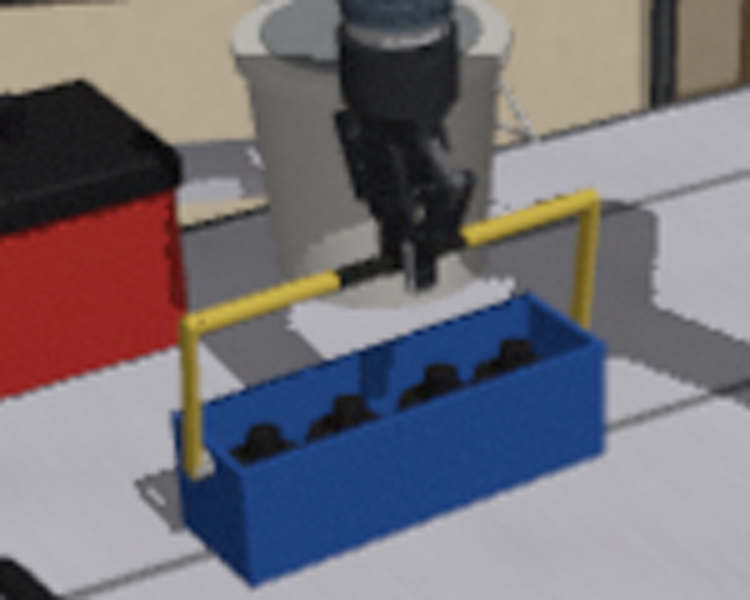

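About 5.6 N now, well above the 1.4 N hinge drag, which suggests the stop. I'll push a bit more to confirm.

Request:
step_arm(
  targets=[
    [[-0.02,0.3,0],[0,0,0],0.3],
    [[-0.02,0.2,0],[0,0,0],0.3],
    [[0,0,0],[0,0,0],0.3],
    [[0,0,0],[0,0,0],0.3],
    [[0,0,0],[0,0,0],0.3],
  ],
)

```text
t: 45.25
eef_pos: [0.5055, -0.2854, 0.1322]
ee_rot: [-1.583, 0.001, 0.074]
force: [2.1, -17.6, -8.4]
opening: 0.299
```

The position didn't move and the force rose to 18 N: it is at the stop. Backing off to centre and retreating straight up.

Request:
step_arm(
  targets=[
    [[0.05,-0.6,0],[0,0,0],0.3],
    [[0.04,-0.5,0],[0,0,0],0.3],
    [[0,0,0],[0,0,0],0.3],
    [[0,0,0],[0,0,0],0.3],
  ],
)

```text
t: 45.58
eef_pos: [0.5056, -0.2892, 0.1321]
ee_rot: [-1.57, 0.0, 0.077]
force: [0.7, -0.1, 0.8]
opening: 0.304
```

```bash
python3 w.py
```

```text
F [-0.1  -0.42 -0.06] t 45.78 [ 0.5057 -0.2891  0.1322] 0.303 tq [ -0.1 -47.5  26.3   0. ]
```

Free of contact. I'll go up, then aside toward the centre.

Request:
step_arm(
  targets=[
    [[0,0,1.5],[0,0,0],0.3],
    [[0,0,2],[0,0,0],0.3],
    [[0,0,3],[0,0,0],0.3],
    [[0,0,3],[0,0,0],0.3],
    [[0,0,3],[0,0,0],0.3],
    [[-1,3.5,0],[0,0,0],0.3],
    [[-1,3.5,0],[0,0,0],0.3],
    [[-1,3.5,0],[0,0,0],0.3],
    [[-1,3.5,0],[0,0,0],0.3],
    [[-1,3.5,0],[0,0,0],0.3],
    [[-1,3.5,0],[0,0,0],0.3],
    [[-1,3.5,0],[0,0,0],0.3],
    [[-1,3.5,0],[0,0,0],0.3],
    [[-1,3.5,0],[0,0,0],0.3],
    [[-1,3.5,0],[0,0,0],0.3],
    [[0,0,0],[0,0,0],0.3],
    [[0,0,0],[0,0,0],0.3],
  ],
)

```text
t: 47.25
eef_pos: [0.405, 0.062, 0.2574]
ee_rot: [-1.571, -0.001, 0.082]
force: [-0.0, -0.3, 0.4]
opening: 0.301
```

```bash
python3 - <<'E'
from h import *
c=snap("scene","pics/s5.png"); t=manip.camera("top"); i=c["img"][:,:,::-1].copy()
yc=np.array([-.0767,.997,0]); xc=np.array([.997,.0767,0]); O=np.array([.508,-.3075,.075])
for th,col in((1.571,(0,0,255)),(1.70,(255,0,255))):
    for lx in(-.158,.158):
        u=pix(c,O+lx*xc-.11*np.cos(th)*yc+[0,0,.11*np.sin(th)]); print(th,lx,np.round(u,1),"crop",((np.array(u)-[200,70]+.5)*5).round())
cv2.imwrite("pics/s5c.png",cv2.resize(i[70:190,200:350],None,fx=5,fy=5,interpolation=cv2.INTER_CUBIC)); print(manip.get_state()["t"])
E
```

```text
1.571 -0.158 [316.1 106.9] crop [583. 187.]
1.571 0.158 [234.2 132.6] crop [174. 315.]
1.7 -0.158 [318.6 108.6] crop [595. 195.]
1.7 0.158 [236.4 134.6] crop [185. 325.]
47.35
```

View pics/s5c.png

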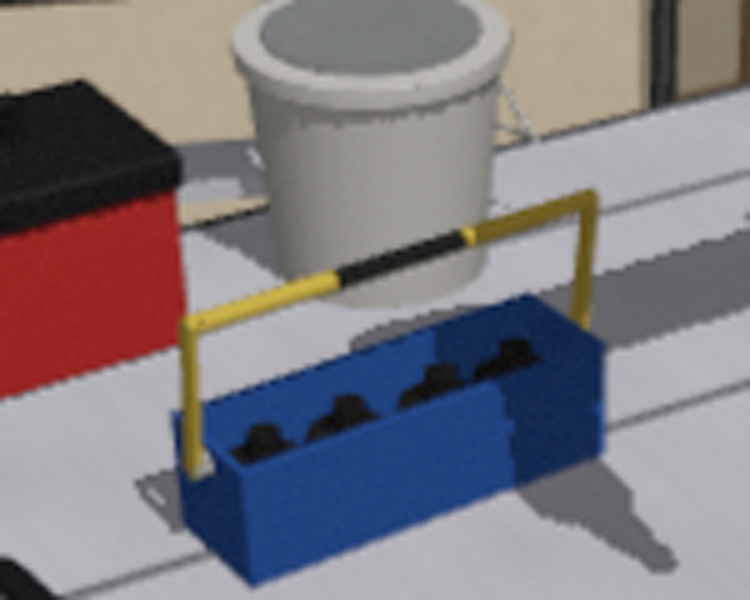

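View pics/s5.png

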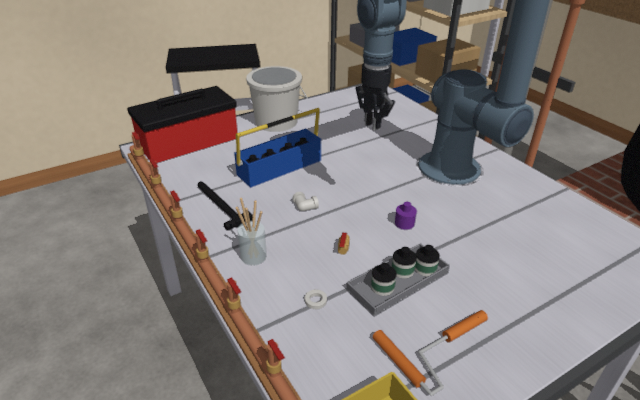

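The bar's corners sit at crop (594,197) and (187,325), where 1.70 rad predicts (595,195) and (185,325). Upright would give (583,187) and (174,315). All the pots are standing, and everything else is where it was.

```bash
python3 -c "
from bench import manip
print(manip.job_done())"
```

```text
the job is handed in; nothing more can be done
None
```

The job is handed in: all seven pots were lifted, weighed and sorted. Four full pots (about 3.3–4.2 N) stand in the blue carrier, and three empties (about 0.5–0.9 N) stand in the grey tray. After sorting, I swung the handle up to its stop.

**Last checks:**
- **Handle:** pushing harder raised the force from 6 to 18 N with no further movement. In the camera image the bar lies within about a pixel of where 1.70 rad puts it.
- **Pots:** all stand upright, the carrier pots are below its rim, and the gripper touches nothing.
- **Everything else:** the other objects look unmoved in the final picture.

**What disagreed or went wrong:**
- **Fingertip height:** the fingertips sat about 37 mm higher than the reported tool position. My first grasp closed on air above a pot, and I worked lower from then on.
- **Knocked pot:** one pot was knocked a few centimetres mid-run. I measured it again before picking it up.
- **Handle force:** about 23 N built up on the tool while I held the bar near upright. I loosened the grip and pushed the handle the rest of the way.

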